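# Load the calibration buffers into the analyser's rotor, home it and start the run

## Task

Load the analyser for its calibration run: stand every buffer bottle that is on the table upright in the rotor pocket of its own colour, fully down in the ring; the hood leaves only the front open, so turn the rotor by its centre knob to bring each pocket to the loading gap. When all bottles are in, turn the rotor home, so that the green arrow by the rinse beaker points exactly at the black pointer on the housing, then press the green start button fully down and let it go. Leave the pipette filler, timer and marker where they lie.

Things in the scene. Friction and masses are not known exactly. Their poses are not given: they have to be found in the camera images.
- rotor (a joint): angle of the rotor about its upright axis, rad, anticlockwise seen from above; 0 when the green arrow points at the black pointer. Starts anywhere, turns freely without stops (may pass pi), stays where left (friction about 0.1 N m). At -pi/2 the red, at pi or -pi the yellow, at +pi/2 the blue pocket stands in the middle of the loading gap
- knob (a point): middle of the black fluted knob on the rotor's hub, on the rotor's axis, at the height to grip it: 203 mm above the table; knob 45 mm across, from 171 to 224 mm. Directly below it lies a white dial disc, 88 mm across, with a mark in each pocket's colour and the green home arrow
- analyser: the fixed white analyser; origin on the table under the rotor's axis; -x points from the axis out through the middle of the loading gap, y along its front, z up. A smoke-clear hood (outer radius 148 mm, top 166 mm above the table, hole of 50 mm radius round the hub) covers the rotor except within 65 degrees of -x. A gripper closing along y (tangentially) clears hood and knob in the gap
- pointer (a point): the point on the rotor's rim circle (131 mm from the rotor's axis, 55 mm above the table) just inside the tip of the fixed black pointer on the housing, in the middle of the loading gap
- home_arrow (a point): the tip region of the green home arrow on the rotor's rim, beside the small rinse beaker (60 mm tall) that is fixed on the rotor: 131 mm from the rotor's axis, 55 mm above the table; the rotor is home when this point meets point pointer
- start (a joint): travel of the start button, m: 0 out, 0.006 fully down; springs back, about 5 N to push down
- start_top (a point): centre of the top of the round green start button, 26 mm across, on the housing's front strip at the right, 63 mm above the table; pressed straight down
- red_bottle (a point): centre (half-way up, 50 mm above its foot) of the loose calibration-buffer bottle with red cap and red band: white, round, 100 mm tall, about 0.2 kg, part full, so its weight lies low. Only its cylindrical body can be gripped: 49 mm across from the foot up to 70 mm above it; above that a slim neck and the cap. z is its axis. None if this bottle is absent in this run
- yellow_bottle (a point): centre (half-way up, 50 mm above its foot) of the loose calibration-buffer bottle with yellow cap and yellow band: white, round, 100 mm tall, about 0.2 kg, part full, so its weight lies low. Only its cylindrical body can be gripped: 49 mm across from the foot up to 70 mm above it; above that a slim neck and the cap. z is its axis. None if this bottle is absent in this run
- blue_bottle (a point): centre (half-way up, 50 mm above its foot) of the loose calibration-buffer bottle with blue cap and blue band: white, round, 100 mm tall, about 0.2 kg, part full, so its weight lies low. Only its cylindrical body can be gripped: 49 mm across from the foot up to 70 mm above it; above that a slim neck and the cap. z is its axis. None if this bottle is absent in this run
- red_pocket (a point): where the centre of the red-banded bottle lies when it is home in its pocket: a red open ring on the rotor (a quarter turn anticlockwise from the rinse beaker seen from above), 56 mm inside, walls 20 mm high and 3 mm thick. The point lies 95 mm from the rotor's axis, 50 mm above the pocket's floor (the floor is 55 mm above the table) and moves with the rotor
- yellow_pocket (a point): where the centre of the yellow-banded bottle lies when it is home in its pocket: a yellow open ring on the rotor (opposite the rinse beaker), 56 mm inside, walls 20 mm high and 3 mm thick. The point lies 95 mm from the rotor's axis, 50 mm above the pocket's floor (the floor is 55 mm above the table) and moves with the rotor
- blue_pocket (a point): where the centre of the blue-banded bottle lies when it is home in its pocket: a blue open ring on the rotor (a quarter turn clockwise from the rinse beaker seen from above), 56 mm inside, walls 20 mm high and 3 mm thick. The point lies 95 mm from the rotor's axis, 50 mm above the pocket's floor (the floor is 55 mm above the table) and moves with the rotor
- pipette_filler: bystander, not to be moved: white hand-held pipette filler, 195 mm long, 34 wide, 43 high, lying at the left; origin under its centre
- timer: bystander, not to be moved: white bench timer, 62 x 62 x 20 mm; origin under its centre. Beyond it stands a fixed clear vial rack, 160 mm long across the table and 60 mm tall, middle near x = 0.49, y = -0.21: fingers for a bottle to its right close best along world x, for one behind it along world y
- marker: bystander, not to be moved: red and white marker pen, 135 mm long, lying; origin under its centre

How it is judged:
On the way, in this order (a step that is already met when the one before it is completed fails the run):
1. every bottle present stands upright and fully down in the pocket of its colour (distance between red_bottle and red_pocket below 0.008 m and angle between each of red_bottle, yellow_bottle, blue_bottle's own z axis and vertical below 0.12 rad and distance between yellow_bottle and yellow_pocket below 0.008 m and distance between blue_bottle and blue_pocket below 0.008 m), for 0.2 s.
2. with all bottles in, the green arrow is turned to the black pointer (all of step 1 and horizontal distance between home_arrow and pointer below 0.006 m and velocity of joint rotor between -0.05 and 0.05 rad/s), for 0.2 s.
3. with the rotor loaded and home, the start button is pressed fully down (all of step 2 and value of joint start above 0.0045 m), for 0.05 s.
At the end, for the whole second after the job is handed in: every bottle present at rest in the pocket of its colour (centre within 8 mm of the seated place, upright within 0.12 rad), the green arrow within 6 mm of the pointer at the rim (about 2.6 degrees), rotor still, start button pressed once this was so and released (all of step 2 and value of joint start below 0.0015 m); the robot touches nothing.
It fails at once if the pipette filler is pushed more than 4 cm (distance of pipette_filler from where it was at the start of the episode above 0.04 m).
It fails at once if the timer is pushed more than 4 cm (distance of timer from where it was at the start of the episode above 0.04 m).
It fails at once if the marker is pushed more than 4 cm (distance of marker from where it was at the start of the episode above 0.04 m).
Of buffer_red, buffer_yellow, buffer_blue only 2 to 3 are there at a start; the rules pass over those that are not, and their reading is None.
At some moment in a run one of buffer_red, buffer_yellow, buffer_blue may be knocked a few centimetres aside while the robot is not near it.
Once in a run the grip may slacken for a moment while it holds something.
It also fails if it takes over 210 s, if anything falls off the work surface, if the arm or the gripper's body presses on something with over 40 N, if the wrist force passes 120 N, or if a joint passes its speed limit or range.

## Robot

A 6-joint arm with a two-finger parallel gripper is mounted at the origin on a cart in front of the work surface, level with it; the furniture and walls round the work are solid. World frame = base frame: x ahead of the robot, y to its left, z up, the work surface at z = 0. Lengths are in m, angles in rad, forces in N, time in s.
With the tool pointing down it reaches from about 0.3 to 1 m from the base axis. Payload 5.1 kg.
Tool frame: the origin (TCP) lies on the centre line of the jaws, within the pads' length; the fingertips stand 22 mm ahead of it and the grasp point (between the pads) lies 3 mm ahead of it; z points along the fingers, y is the line along which they close (so a half turn about z gives the same grasp; the last joint's range is limited). The gripper opens to 95 mm and grips with 3 to 60 N. Pads are 20 mm wide; open, the fingers measure 119 mm over their backs; the gripper's body (75 mm by 180 mm) begins 59 mm behind the grasp point.
Start: joints at [-1.188, 0.124, 1.65, -0, 1.367, -0.083], TCP at [0.292, -0.581, 0.237] pointing down, gripper open.
Joint ranges: [-2.61, 2.61], [-1.02, 2.33], [0.03, 2.71], [-1.35, 4.49], [0.32, 2.68], [-2.91, 2.91]. Speed limits (rad/s): [2.57, 2.57, 3.14, 3.14, 3.14, 3.14].

## Interface

Orientations are given as a rotation vector (axis times angle).
In Python, from bench import robot gives the robot as it stands.
- The arm moves only by the tool arm_command, never from a script. Its argument "commands" is a list of rows, each a list of 2 entries, a list of its own where there are three numbers: the shift along the tool's x, y, z in cm, then the turn about the tool's z in rad. In form: [[[dx, dy, dz], turn], ...]. A call has 1 to 8 rows; each row is the pose to reach, as a shift and turn from the pose commanded when the call began, along the tool's axes at that moment; what a row does not reach only later rows make up. A row lasts 1/8 s, in which the tool goes at most 62.5 mm and 10.7 degrees, less where a joint would pass 70% of its speed; a pose out of reach is approached as far as the arm can. A call with a gripper value outside its range is refused whole. "jaw" is the closure, from -1 (fully open) to 1 (shut), set as the call begins (left out, the last holds). The fingers move at their own pace and stop on an object; the grip force is fixed at half the most. Time passes only in rows, so rows that repeat a pose let the fingers close. It gives the time, the measured TCP pose, the force, the opening and the grip force at its end, in the units of the state.
- robot.sense(): the state, without advancing time (a new reading comes with each control period).
- robot.snapshot(name): name is "scene" or "top"; returns (picture, depth): 420x560x3 uint8, red, green, blue; 420x560 float32, m along the optical axis (not along the pixel's ray), 0 where there is no reading.
- robot.camera_params(name): a dict with "fovy" (degrees; the focal length in pixels is half the picture's height over the tangent of half this angle, whatever the lens; pixels are square), "cx", "cy" (the principal point, pixels), "position" and "rotation" of the camera in the world. Camera axes: x right, y down, z forward; pixel columns grow to the right and rows downward; lengths in m; the calibration is good to about 2 mm. A picture is of the moment at which its call begins. camera_params takes no time and is no camera call.
- robot.job_done(): hands the job in; it is judged then, once.
The state is a dict: "time": time; "qpos": joint angles; "joint_vel": joint speeds; "joint_efforts": joint torques, N m; "eef_pos": TCP position; "tool_rot": TCP orientation; "force": force on the tool from outside, world axes, zero at the start; "wrist_torque": the same for the moment, N m; "grip_width": finger opening in m; "grasp_force": force on a finger pad.
Only numpy, scipy, OpenCV 4.12 (cv2) and the standard library are available. Lean on these libraries where they do the work, as an engineer would, in place of code of your own. Each camera call takes 0.05 s, during which the arm holds its last target. There are 200 camera calls.

## Working session

There is one attempt and no reset: what is moved stays moved. The work goes in short steps, Python scripts to look and compute and a tool call to move; the robot and the scene stay as the last step left them, time stands still between calls to the robot, and variables do not carry over. Pictures are saved under pics/ and viewed, at most 14 in all, crops included, and the job is handed in when it is done.

Besides the shell and the picture viewer there is one more tool, called after "Emit:" by a JSON object that holds its "name" and its "arguments". arm_command: Moves the arm, as the interface text tells. Its arguments: {"type":"object","properties":{"commands":{"type":"array"},"jaw":{"type":"number"}},"required":["commands"]}

```bash
mkdir -p pics; cat > h.py <<'E'
import numpy as np, cv2
from bench import robot
from scipy.spatial.transform import Rotation as R
def snap(n,f=None):
    p,d=robot.snapshot(n)
    if f: cv2.imwrite('pics/'+f,p[:,:,::-1])
    return p,d
def cam(n):
    c=robot.camera_params(n); f=210/np.tan(np.radians(c['fovy'])/2)
    Rm=np.array(c['rotation'])
    if Rm.ndim==1: Rm=R.from_rotvec(Rm).as_matrix() if Rm.size==3 else Rm.reshape(3,3)
    return f,c['cx'],c['cy'],np.array(c['position']),Rm
def ray(n,u,v,z):
    f,cx,cy,p,Rm=cam(n); d=Rm@np.array([(u-cx)/f,(v-cy)/f,1]); return p+d*(z-p[2])/d[2]
def proj(n,X):
    f,cx,cy,p,Rm=cam(n); q=Rm.T@(np.array(X)-p); return q[0]/q[2]*f+cx,q[1]/q[2]*f+cy
def cloud(n,d):
    f,cx,cy,p,Rm=cam(n); v,u=np.mgrid[:420,:560]
    return np.stack([(u-cx)/f*d,(v-cy)/f*d,d],-1)@Rm.T+p
def tomove(target,yaw=None):
    "shift cm in tool axes to world target; yaw= world angle of tool y line"
    s=robot.sense(); Rm=R.from_rotvec(s['tool_rot']).as_matrix()
    d=Rm.T@(np.array(target)-s['eef_pos'])*100
    return np.round(d,2)
E
python3 - <<'E'
from h import *
snap('scene','s0.png'); snap('top','t0.png')
for n in('scene','top'): print(robot.camera_params(n))
s=robot.sense(); print(s); print(R.from_rotvec(s['tool_rot']).as_matrix().round(3))
E
```

```text
{'fovy': 52.06871505788077, 'cx': 280.4103364801078, 'cy': 208.8953717827373, 'position': array([-0.32447605,  0.60456438,  0.92308159]), 'rotation': array([-1.189087  ,  2.17410041, -1.09590892])}
{'fovy': 45.153811404497624, 'cx': 275.87285464205, 'cy': 202.50589636592107, 'position': array([0.25569105, 0.04770215, 1.51273235]), 'rotation': array([-2.08419368,  2.13686129, -0.22959208])}
{'time': 0.1, 'qpos': array([-1.18758789e+00,  1.24464863e-01,  1.65145931e+00, -6.45587698e-06,
        1.36748153e+00, -8.26328818e-02]), 'joint_vel': array([ 5.90267692e-04, -3.90384433e-05, -2.60723228e-03, -1.80340038e-03,
        3.29717475e-04,  1.74931295e-03]), 'joint_efforts': array([ 8.08384957e-04, -4.18883014e+01, -3.61094999e+01,  7.77116069e-02,
        4.61667019e-02, -8.18931107e-05]), 'eef_pos': array([ 0.29172854, -0.58029474,  0.23553994]), 'tool_rot': array([-3.05501456e+00, -7.24731785e-01,  4.35967714e-04]), 'force': array([ 0.26970259, -0.15859819,  0.03955228]), 'wrist_torque': array([-0.02598734, -0.01720785, -0.01292178]), 'grasp_force': 0.0, 'grip_width': 0.09497628467845634}
[[ 0.893  0.449 -0.001]
 [ 0.449 -0.893  0.002]
 [ 0.    -0.002 -1.   ]]
```

View pics/s0.png

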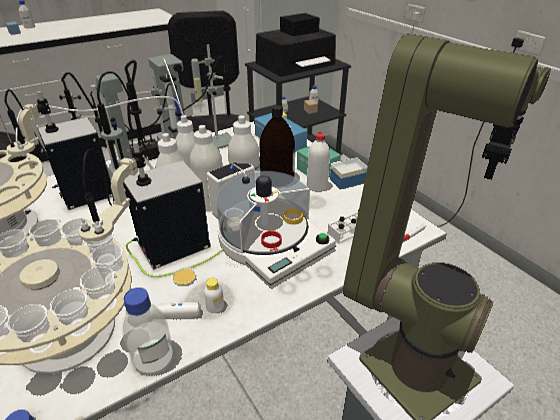

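View pics/t0.png

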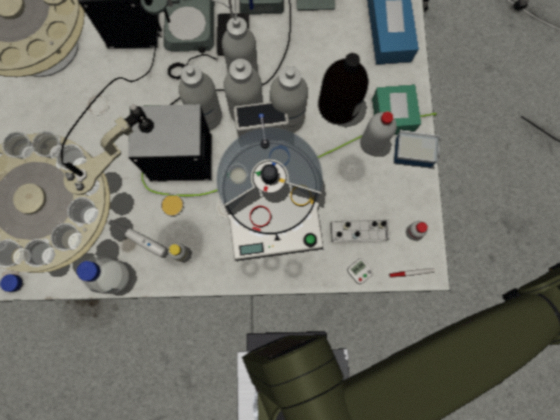

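The scene and top views show the yellow bottle (top px 177,252) left, beside the pipette filler, and the red bottle (420,230) right of the rack. I see no blue bottle, only large decoys. The rotor is at (268,178) and the start button at (310,240).

```bash
python3 - <<'E'
from h import *
p,d=snap('top'); C=cloud('top',d)
hsv=cv2.cvtColor(p,cv2.COLOR_RGB2HSV)
def comps(lo,hi,name,box=(0,0,560,300)):
    m=cv2.inRange(hsv,lo,hi); k,l,s,c=cv2.connectedComponentsWithStats(m)
    for i in range(1,k):
        u,v=c[i]
        if s[i,4]>=8 and box[0]<u<box[2] and box[1]<v<box[3]:
            print(name,s[i],c[i].round(1),np.median(C[l==i],0).round(3))
comps((0,130,70),(8,255,255),'red');comps((172,130,70),(180,255,255),'red2')
comps((18,120,70),(32,255,255),'yel');comps((105,120,50),(130,255,255),'blue');comps((45,120,40),(80,255,255),'grn')
for uv in[(268,178),(177,252),(420,230),(310,240),(146,240),(358,232)]:
    print(uv,C[uv[1],uv[0]].round(3))
big=cv2.resize(p[130:280,120:450],None,fx=2.4,fy=2.4,interpolation=cv2.INTER_CUBIC)
cv2.imwrite('pics/c1.png',big[:,:,::-1])
E
```

```text
red [382 112  11  11  95] [386.7 117.3] [ 0.765 -0.268  0.22 ]
red [264 187   3   4   9] [265.1 188.3] [0.587 0.068 0.17 ]
red [417 223   5   4   8] [418.9 224.4] [ 0.488 -0.367  0.096]
red [423 223   4   6  11] [424.6 225.4] [ 0.485 -0.382  0.098]
red [253 228   7   3  11] [256.2 228.8] [0.494 0.098 0.055]
red [390 272  15   5  46] [397.4 274.1] [ 0.355 -0.315  0.013]
red2 [417 223   9   9  44] [421.3 227.1] [ 0.48  -0.372  0.099]
yel [279 179   5   3  13] [281. 180.] [0.609 0.023 0.169]
yel [162 196  20  19 300] [171.7 204.7] [0.582 0.356 0.006]
yel [309 198   5   6  20] [311.2 200.4] [ 0.576 -0.066  0.054]
yel [170 245  11  10  86] [174.7 249.3] [0.435 0.325 0.099]
blue [258 114   3   4   8] [259.  115.2] [0.794 0.08  0.18 ]
blue [ 77 261  21  20 319] [ 87.3 270.6] [0.369 0.522 0.223]
blue [  1 275  18  16 233] [  9.8 282.6] [0.357 0.816 0.029]
grn [408 123   4   6   9] [409.2 125.9] [ 0.794 -0.371  0.07 ]
grn [306 235   9   9  69] [310. 239.] [ 0.458 -0.057  0.066]
(268, 178) [0.602 0.058 0.219]
(177, 252) [0.427 0.32  0.097]
(420, 230) [ 0.472 -0.368  0.097]
(310, 240) [ 0.455 -0.057  0.069]
(146, 240) [0.471 0.422 0.04 ]
(358, 232) [ 0.477 -0.199  0.056]
```

View pics/c1.png

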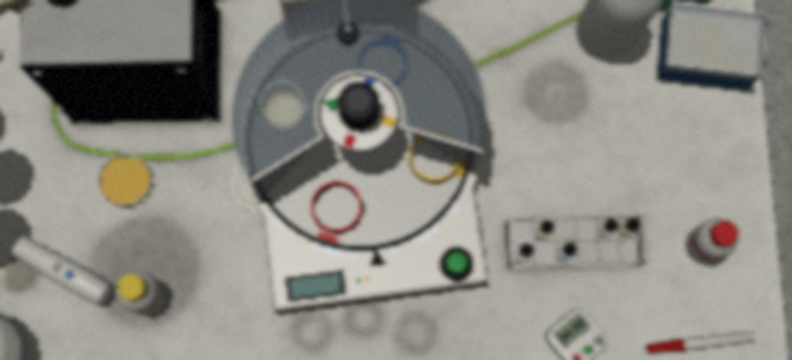

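The crop shows the red ring just left of the gap middle (crop 337,207), the yellow ring at the right hood edge (435,155), and the blue ring at the back. The pointer tip is at about (377,250), and the blue bottle is absent.

```bash
cat >> h.py <<'E'
def knob(C):
    m=(C[...,2]>0.20)&(C[...,2]<0.24)&(np.hypot(C[...,0]-.6,C[...,1]-.055)<.06)
    Q=C[m]; return np.r_[cv2.minEnclosingCircle(Q[:,:2].astype(np.float32))[0],np.median(Q,0),m.sum()]
def cap(p,C,lo,hi,near,r=.06):
    hsv=cv2.cvtColor(p,cv2.COLOR_RGB2HSV); m=cv2.inRange(hsv,lo,hi)>0
    if lo[0]==0: m|=cv2.inRange(hsv,(170,)+lo[1:],(180,255,255))>0
    m&=(abs(C[...,2]-near[2])<.02)&(np.hypot(C[...,0]-near[0],C[...,1]-near[1])<r)
    Q=C[m]; return np.r_[cv2.minEnclosingCircle(Q[:,:2].astype(np.float32))[0],np.median(Q,0),m.sum()]
E
python3 - <<'E'
from h import *
for n in('top','scene'):
    p,d=snap(n); C=cloud(n,d)
    print(n,'knob',knob(C).round(4))
    for nm,lo,hi,near in[('redcap',(0,110,50),(10,255,255),(.475,-.37,.1)),('yelcap',(18,110,60),(34,255,255),(.43,.32,.1)),('start',(45,110,40),(85,255,255),(.455,-.057,.066)),
      ('redring',(0,90,50),(10,255,255),(.52,.09,.07)),('yelring',(14,100,60),(34,255,255),(.6,-.05,.07))]:
        try: print(nm,cap(p,C,lo,hi,near).round(4))
        except Exception as e: print(nm,'none')
for cu,cv in[(377,250),(337,207),(360,112),(435,160)]:
    u,v=120+cu/2.4,130+cv/2.4; print((u,v),ray('top',u,v,.055).round(4),ray('top',u,v,.075).round(4),ray('top',u,v,.17).round(4))
# housing front edge
for cu,cv in [(277,310),(488,286),(262,205),(478,187)]: print('housing',ray('top',120+cu/2.4,130+cv/2.4,.055).round(4))
# filler extents
p,d=snap('top');C=cloud('top',d)
m=(C[...,2]>.015)&(C[...,2]<.06)&(abs(C[...,0]-.45)<.12)&(abs(C[...,1]-.4)<.12)
print('filler',cv2.minAreaRect(C[m][:,:2].astype(np.float32)))
E
```

```text
top knob [6.183e-01 5.730e-02 6.156e-01 5.590e-02 2.224e-01 2.600e+02]
redcap [ 0.4806 -0.3727  0.48   -0.3716  0.0992 86.    ]
yelcap [ 0.4346  0.3283  0.4348  0.3271  0.0987 97.    ]
start [ 4.600e-01 -5.750e-02  4.584e-01 -5.730e-02  6.460e-02  6.900e+01]
redring [5.247e-01 8.970e-02 5.021e-01 9.300e-02 6.480e-02 6.800e+01]
yelring [ 5.881e-01 -3.950e-02  5.705e-01 -5.270e-02  6.930e-02  4.800e+01]
scene knob [6.220e-01 5.630e-02 6.108e-01 6.110e-02 2.216e-01 1.980e+02]
redcap [ 0.  0. nan nan nan  0.]
yelcap [4.357e-01 3.266e-01 4.306e-01 3.298e-01 9.910e-02 1.170e+02]
start [ 0.4579 -0.0562  0.4566 -0.054   0.0666 44.    ]
redring [5.334e-01 8.630e-02 5.296e-01 8.890e-02 6.630e-02 2.280e+02]
yelring [ 5.907e-01 -3.980e-02  5.881e-01 -3.460e-02  6.620e-02  2.030e+02]
(277.08333333333337, 234.16666666666669) [0.4764 0.0371 0.055 ] [0.4734 0.0372 0.075 ] [0.459  0.0379 0.17  ]
(260.4166666666667, 216.25) [0.5307 0.0846 0.055 ] [0.5269 0.0841 0.075 ] [0.509  0.0817 0.17  ]
(270.0, 176.66666666666669) [0.6502 0.0538 0.055 ] [0.6448 0.0537 0.075 ] [0.6191 0.0533 0.17  ]
(301.25, 196.66666666666669) [ 0.5867 -0.0373  0.055 ] [ 0.5821 -0.0362  0.075 ] [ 0.5606 -0.0306  0.17  ]
housing [0.4067 0.159  0.055 ]
housing [ 0.4293 -0.0957  0.055 ]
housing [0.5355 0.1763 0.055 ]
housing [ 0.5514 -0.0889  0.055 ]
filler ((0.4501819610595703, 0.4109686613082886), (0.20967309176921844, 0.2092238813638687), 9.366628646850586)
  return _methods._mean(a, axis=axis, dtype=dtype,
  ret = um.true_divide(
```

Emit:
{"name": "arm_command", "arguments": {"commands": [[[0,0,-6.4],0],[[10,-7,-6.4],0],[[58,-42,-6.4],0],[[58,-42,-6.4],0],[[58,-42,-6.4],0],[[58,-42,-6.4],0],[[58,-42,-6.4],0],[[58,-42,-6.4],0]], "jaw": -1}}

```text
time: 1.3
eef_pos: [0.4942, -0.1907, 0.3006]
tool_rot: [3.056, 0.725, 0.001]
force: [1.8, -0.2, -0.1]
grip_width: 0.0952
grasp_force: 0.0
```

```bash
python3 - <<'E'
from h import *
s=robot.sense(); print(s['eef_pos'],s['qpos'],tomove((.619,.055,.29)))
E
```

```text
[ 0.49419747 -0.19065017  0.30057866] [-4.69542503e-01 -1.77748113e-01  1.83919484e+00 -1.29037743e-05
  1.47931547e+00  6.35712005e-01] [ 22.18 -16.35   1.06]
```

Emit:
{"name": "arm_command", "arguments": {"commands": [[[22.2,-16.4,1],0],[[22.2,-16.4,1],0],[[22.2,-16.4,1],0],[[22.2,-16.4,1],0],[[22.2,-16.4,1],0],[[22.2,-16.4,1],0],[[22.2,-16.4,4],0],[[22.2,-16.4,4],0]]}}

```text
time: 2.3
eef_pos: [0.6165, 0.0526, 0.2575]
tool_rot: [-3.056, -0.723, 0.009]
force: [-0.8, 0.2, -0.5]
grip_width: 0.0955
grasp_force: 0.0
```

```bash
python3 - <<'E'
from h import *
s=robot.sense(); print(s['eef_pos'],s['qpos'],tomove((.619,.055,.206)))
E
```

```text
[0.61651863 0.05260385 0.25751173] [-1.44424549e-03  4.71669388e-02  1.69682760e+00 -3.97174824e-04
  1.40318231e+00  1.10473675e+00] [ 0.36 -0.09  5.15]
```

Emit:
{"name": "arm_command", "arguments": {"commands": [[[0,0,2.5],0],[[0,0,5.2],0],[[0,0,5.2],0]]}}

```text
time: 2.68
eef_pos: [0.617, 0.0528, 0.2068]
tool_rot: [-3.056, -0.723, 0.006]
force: [-0.1, -0.1, -0.3]
grip_width: 0.0951
grasp_force: 0.0
```

```bash
python3 - <<'E'
from h import *
s=robot.sense(); print(s['eef_pos'],s['force'],tomove((.619,.055,.206)))
E
```

```text
[0.61695464 0.0527795  0.20681275] [-0.0869523  -0.06240012 -0.31166656] [ 0.28 -0.11  0.08]
```

Emit:
{"name": "arm_command", "arguments": {"commands": [[[0.2,-0.1,0],0],[[0.2,-0.1,0],0],[[0.2,-0.1,0],0],[[0.2,-0.1,0],0],[[0.2,-0.1,0],0],[[0.2,-0.1,0],0]], "jaw": 1}}

```text
time: 3.42
eef_pos: [0.6205, 0.0538, 0.2084]
tool_rot: [3.053, 0.724, 0.002]
force: [2.8, -6.3, -2.0]
grip_width: 0.0446
grasp_force: 30.0
```

Emit:
{"name": "arm_command", "arguments": {"commands": [[[0,0,0],0.17],[[0,0,0],0.34],[[0,0,0],0.51],[[0,0,0],0.68],[[0,0,0],0.85],[[0,0,0],1.0],[[0,0,0],1.15],[[0,0,0],1.15]]}}

```text
time: 4.42
eef_pos: [0.6207, 0.0561, 0.2083]
tool_rot: [-2.958, 1.054, -0.004]
force: [5.8, 2.3, -2.0]
grip_width: 0.0444
grasp_force: 30.0
```

Emit:
{"name": "arm_command", "arguments": {"commands": [[[0,0,0],0],[[0,0,0],0]]}}

```text
time: 4.68
eef_pos: [0.6207, 0.0561, 0.2083]
tool_rot: [-2.958, 1.053, -0.004]
force: [7.0, 4.1, -2.7]
grip_width: 0.0446
grasp_force: 30.0
```

```bash
python3 - <<'E'
from h import *
s=robot.sense(); print(s['eef_pos'],s['qpos'],s['force'])
p,d=snap('top','t1.png');C=cloud('top',d)
q,e=snap('scene')
a=cv2.resize(p[130:280,200:350],None,fx=3.6,fy=3.6); a=a[:540,:400];b=cv2.resize(q[150:300,190:350],None,fx=2.5,fy=2.5)
b=cv2.copyMakeBorder(b,0,540-b.shape[0],0,0,0)
cv2.imwrite('pics/c2.png',np.hstack([a,b])[:,:,::-1])
for n,P,D in(('top',p,C),('scene',q,cloud('scene',e))):
  print(n,cap(P,D,(14,100,60),(34,255,255),(.524,.045,.07)).round(4))
E
```

```text
[0.62069428 0.05611981 0.208316  ] [3.78972206e-03 8.31602895e-02 1.74242143e+00 6.39796530e-04
 1.31340890e+00 2.25821026e+00] [ 6.9882349   4.14329388 -2.65196866]
top [ 0.  0. nan nan nan  0.]
scene [5.322e-01 5.150e-02 5.226e-01 4.610e-02 6.740e-02 2.230e+02]
  return _methods._mean(a, axis=axis, dtype=dtype,
  ret = um.true_divide(
```

View pics/c2.png

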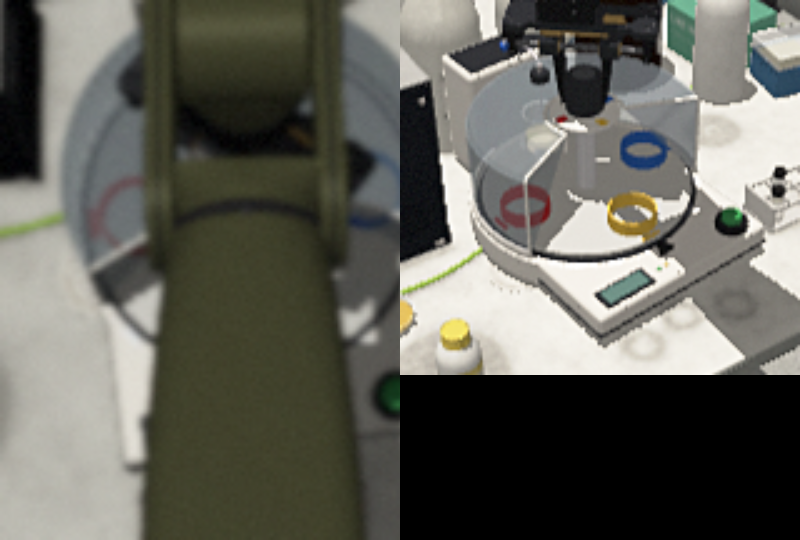

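Emit:
{"name": "arm_command", "arguments": {"commands": [[[0,0,0],0],[[0,0,0],0],[[0,0,0],0],[[0,0,-5],0],[[0,0,-8],0],[[-10,-3,-8],-0.18],[[-20,-6,-8],-0.36],[[-31.6,-9.5,-8],-0.54]], "jaw": -1}}

```text
time: 5.78
eef_pos: [0.5135, 0.2119, 0.2886]
tool_rot: [-3.134, 0.219, -0.001]
force: [0.2, 0.2, 0.3]
grip_width: 0.0948
grasp_force: 0.0
```

Emit:
{"name": "arm_command", "arguments": {"commands": [[[-16,-5,0],-0.18],[[-16,-5,0],-0.36],[[-16,-5,0],-0.54],[[-16,-5,0],-0.72],[[-16,-5,0],-0.9],[[-16,-5,0],-1.08],[[-16,-5,0],-1.26]]}}

```text
time: 6.65
eef_pos: [0.3633, 0.2832, 0.2885]
tool_rot: [2.66, 1.671, 0.0]
force: [0.2, 0.1, 0.2]
grip_width: 0.0946
grasp_force: 0.0
```

```bash
python3 - <<'E'
from h import *
s=robot.sense(); Rm=R.from_rotvec(s['tool_rot']).as_matrix(); print(s['eef_pos'],s['qpos'],Rm.round(3).tolist())
p,d=snap('top','t2.png');C=cloud('top',d)
q,e=snap('scene');D=cloud('scene',e)
a=cv2.resize(p[130:280,120:340],None,fx=3.6,fy=3.6)
cv2.imwrite('pics/c3.png',a[:,:,::-1])
for n,P,D in(('top',p,C),('scene',q,D)):
  print(n,'yr',cap(P,D,(14,100,60),(34,255,255),(.524,.045,.07)).round(4),'kn',knob(D).round(4),'cap',cap(P,D,(18,110,60),(34,255,255),(.43,.32,.1)).round(4))
E
```

```text
[0.3632913  0.28317442 0.28849347] [ 5.45481116e-01 -3.38754441e-01  1.98950180e+00 -2.49034975e-05
  1.49057921e+00  9.94494664e-01] [[0.434, 0.901, 0.0], [0.901, -0.434, 0.0], [0.0, 0.0, -1.0]]
top yr [5.185e-01 4.550e-02 4.954e-01 4.480e-02 6.440e-02 6.400e+01] kn [6.189e-01 5.690e-02 6.169e-01 5.600e-02 2.228e-01 2.540e+02] cap [ 0.  0. nan nan nan  0.]
scene yr [5.316e-01 4.850e-02 5.225e-01 4.720e-02 6.690e-02 2.160e+02] kn [6.196e-01 5.620e-02 6.116e-01 6.170e-02 2.218e-01 2.020e+02] cap [4.350e-01 3.287e-01 4.304e-01 3.288e-01 9.920e-02 1.180e+02]
  return _methods._mean(a, axis=axis, dtype=dtype,
  ret = um.true_divide(
```

View pics/c3.png

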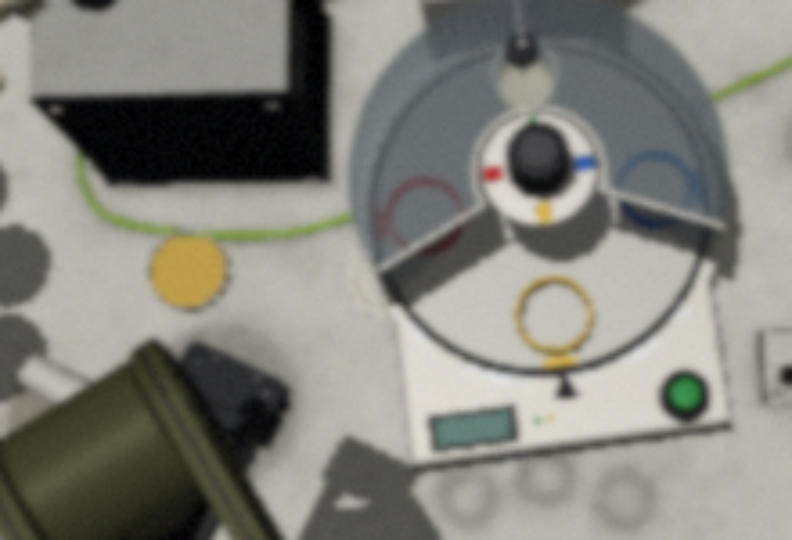

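The crop shows the yellow ring in the gap (crop 555,315), about 2-3 degrees short of the pointer at (567,375). The knob is free.

```bash
python3 - <<'E'
from h import *
for u,v in[(555,315)]: print(ray('top',120+u/3.6,130+v/3.6,.075).round(4), ray('top',120+u/3.6,130+v/3.6,.055).round(4))
for u,v in[(558,362)]: print('mark',ray('top',120+u/3.6,130+v/3.6,.056).round(4),'ptr',ray('top',120+567/3.6,130+373/3.6,.056).round(4))
print(tomove((.435,.328,.20)))
E
```

```text
[0.5223 0.0444 0.075 ] [0.526  0.0444 0.055 ]
mark [0.487  0.0429 0.056 ] ptr [0.4779 0.0358 0.056 ]
[7.18 4.46 8.85]
```

Emit:
{"name": "arm_command", "arguments": {"commands": [[[7.2,4.5,4],0],[[7.2,4.5,8],0],[[7.2,4.5,14],0],[[7.2,4.5,17],0],[[7.2,4.5,17],0]]}}

```text
time: 7.38
eef_pos: [0.4336, 0.3269, 0.1151]
tool_rot: [-2.667, -1.66, 0.011]
force: [0.0, -0.2, 0.7]
grip_width: 0.0951
grasp_force: 0.0
```

```bash
python3 - <<'E'
from h import *
q,e=snap('scene','s3.png');D=cloud('scene',e)
print(cap(q,D,(18,110,60),(34,255,255),(.43,.32,.1)).round(4),tomove((.435,.328,.055)),robot.sense()['eef_pos'])
cv2.imwrite('pics/c4.png',cv2.resize(q[190:370,120:300],None,fx=3,fy=3)[:,:,::-1])
E
```

```text
[0.423  0.3203 0.4204 0.3225 0.0915 3.    ] [ 0.02 -0.01  6.28] [0.43511298 0.32785726 0.1177988 ]
```

View pics/c4.png

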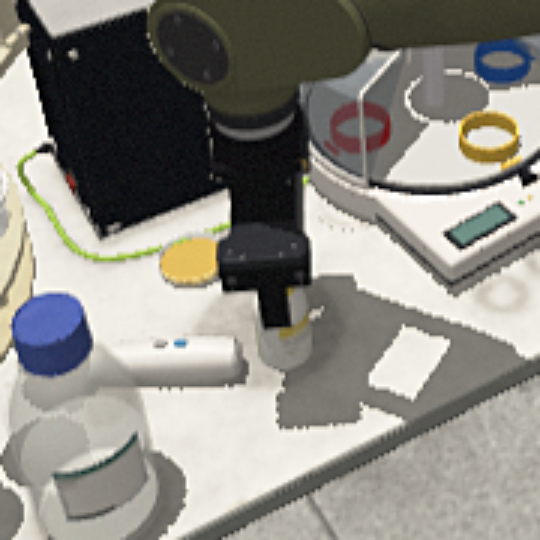

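The crop shows the jaws lined up around the yellow bottle (crop 285,330), with the filler clear to the left. I'll go down and grip.

Emit:
{"name": "arm_command", "arguments": {"commands": [[[0,0,4],0],[[0,0,6],0],[[0,0,6],0]]}}

```text
time: 7.8
eef_pos: [0.4351, 0.3279, 0.058]
tool_rot: [-2.666, -1.662, 0.003]
force: [-0.3, 0.9, 0.2]
grip_width: 0.0951
grasp_force: 0.0
```

Emit:
{"name": "arm_command", "arguments": {"commands": [[[0,0,0],0],[[0,0,0],0],[[0,0,0],0],[[0,0,0],0],[[0,0,0],0]], "jaw": 1}}

```text
time: 8.43
eef_pos: [0.4359, 0.3281, 0.0586]
tool_rot: [2.665, 1.663, 0.001]
force: [2.6, -0.6, 1.2]
grip_width: 0.0509
grasp_force: 1.0
```

Emit:
{"name": "arm_command", "arguments": {"commands": [[[0,0,0],0],[[0,0,0],0],[[0,0,-3],0],[[0,0,-6],0]]}}

```text
time: 8.93
eef_pos: [0.4342, 0.3276, 0.1174]
tool_rot: [-2.665, -1.663, 0.006]
force: [0.6, 0.2, -1.5]
grip_width: 0.0488
grasp_force: 30.0
```

```bash
python3 - <<'E'
from h import *
print(tomove((.526,.0455,.215)))
E
```

```text
[-21.33  20.62  -9.75]
```

Emit:
{"name": "arm_command", "arguments": {"commands": [[[0,0,-5],0],[[0,0,-10],0.1],[[-4,4,-10],0.26],[[-8,8,-10],0.42],[[-12,12,-10],0.58],[[-16,16,-10],0.74],[[-20,19,-10],0.9],[[-21.3,20.6,-10],1.01]]}}

```text
time: 9.93
eef_pos: [0.5263, 0.044, 0.2171]
tool_rot: [-3.137, -0.155, 0.004]
force: [-0.3, -0.4, -1.9]
grip_width: 0.0486
grasp_force: 30.0
```

Emit:
{"name": "arm_command", "arguments": {"commands": [[[0,0,0],0],[[0,0,0],0],[[0,0,0],0]]}}

```text
time: 10.3
eef_pos: [0.5265, 0.0473, 0.218]
tool_rot: [-3.137, -0.169, 0.001]
force: [0.5, 0.5, -2.2]
grip_width: 0.0485
grasp_force: 30.0
```

```bash
python3 - <<'E'
from h import *
s=robot.sense(); Rm=R.from_rotvec(s['tool_rot']).as_matrix(); print(s['eef_pos'],s['grip_width'],s['grasp_force'],s['force'],np.arctan2(Rm[1,0],Rm[0,0]))
q,e=snap('scene','s4.png');D=cloud('scene',e)
print(cap(q,D,(18,110,60),(34,255,255),(.526,.045,.258)).round(4),tomove((.526,.0455,.215)))
cv2.imwrite('pics/c5.png',cv2.resize(q[120:320,190:350],None,fx=3,fy=3)[:,:,::-1])
E
```

```text
[0.52646501 0.04728436 0.21800207] 0.04851906392207057 29.998693764209747 [ 0.49678477  0.54440878 -2.16560201] 0.10785328364588531
[5.215e-01 4.860e-02 5.144e-01 4.850e-02 2.538e-01 5.900e+01] [-0.07  0.17  0.31]
```

View pics/c5.png

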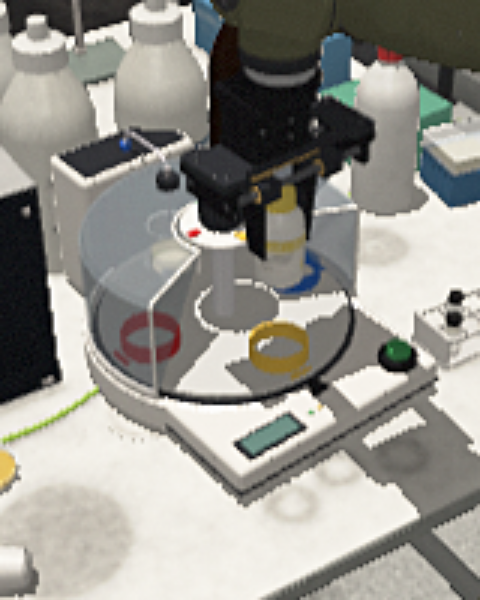

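The crop shows the yellow bottle held (285,240) above the yellow ring (280,345), with the red ring at the left hood edge. I'll lower part way and check.

Emit:
{"name": "arm_command", "arguments": {"commands": [[[0,0.2,3],0],[[0,0.2,6],0],[[0,0.2,7.5],0],[[0,0.2,7.5],0]]}}

```text
time: 10.85
eef_pos: [0.5263, 0.0447, 0.1423]
tool_rot: [-3.137, -0.167, 0.004]
force: [0.8, -0.3, -2.3]
grip_width: 0.0485
grasp_force: 30.0
```

```bash
python3 - <<'E'
from h import *
s=robot.sense(); print(s['eef_pos'],s['force'])
q,e=snap('scene','s5.png')
cv2.imwrite('pics/c6.png',cv2.resize(q[190:270,230:330],None,fx=6,fy=6,interpolation=cv2.INTER_CUBIC)[:,:,::-1])
E
```

```text
[0.52632136 0.04470951 0.14226411] [ 0.80702472 -0.33339004 -2.2697028 ]
```

View pics/c6.png

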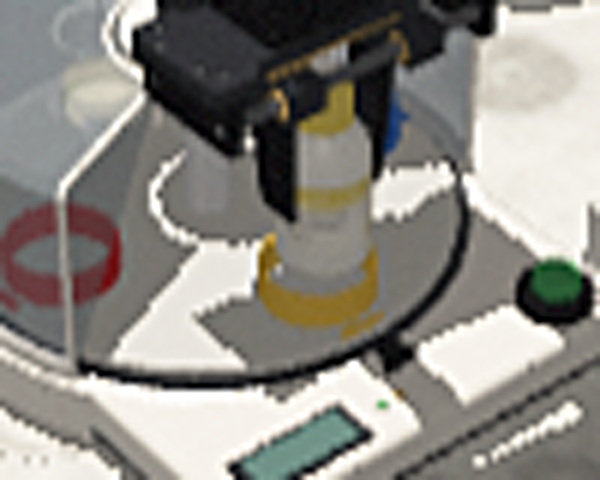

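Emit:
{"name": "arm_command", "arguments": {"commands": [[[0.05,-0.15,0.5],0],[[0.05,-0.15,1.0],0],[[0.05,-0.15,1.5],0],[[0.05,-0.15,1.9],0],[[0.05,-0.15,1.9],0]]}}

```text
time: 11.52
eef_pos: [0.5271, 0.0458, 0.1237]
tool_rot: [-3.137, -0.166, 0.002]
force: [-0.5, 0.7, -1.6]
grip_width: 0.0489
grasp_force: 30.0
```

Emit:
{"name": "arm_command", "arguments": {"commands": [[[0,0,0.4],0],[[0,0,0.8],0],[[0,0,0.9],0],[[0,0,0.9],0]]}}

```text
time: 12.02
eef_pos: [0.5274, 0.0458, 0.1152]
tool_rot: [-3.137, -0.166, 0.0]
force: [-0.1, 0.5, -2.1]
grip_width: 0.0487
grasp_force: 30.0
```

Emit:
{"name": "arm_command", "arguments": {"commands": [[[0,0,0.15],0],[[0,0,0.15],0],[[0,0,0.15],0]]}}

```text
time: 12.4
eef_pos: [0.5275, 0.0458, 0.1139]
tool_rot: [3.137, 0.166, 0.0]
force: [-0.3, -1.2, -2.1]
grip_width: 0.0488
grasp_force: 30.0
```

Emit:
{"name": "arm_command", "arguments": {"commands": [[[0,0,0],0],[[0,0,0],0],[[0,0,0],0],[[0,0,-4],0],[[0,0,-10],0],[[0,0,-14],0],[[0,0,-14],0]], "jaw": -1}}

```text
time: 13.28
eef_pos: [0.5298, 0.0458, 0.2591]
tool_rot: [3.137, 0.166, 0.014]
force: [-0.2, 0.1, 0.1]
grip_width: 0.0949
grasp_force: 0.0
```

```bash
python3 - <<'E'
from h import *
q,e=snap('scene','s6.png');D=cloud('scene',e)
print(cap(q,D,(18,110,60),(34,255,255),(.526,.045,.154)).round(4),tomove((.48,-.372,.25)))
E
```

```text
[5.462e-01 5.150e-02 5.207e-01 5.100e-02 1.542e-01 8.800e+01] [-9.23 41.04  0.58]
```

Emit:
{"name": "arm_command", "arguments": {"commands": [[[4.5,0,0],0],[[9.2,0,0],0],[[9.2,0,0],0],[[9.2,0,2.5],0],[[9.2,0,4.7],0],[[9.2,0,4.7],0]]}}

```text
time: 14.08
eef_pos: [0.6164, 0.0555, 0.2031]
tool_rot: [-3.137, -0.166, 0.01]
force: [-0.5, -0.5, -0.2]
grip_width: 0.0949
grasp_force: 0.0
```

Emit:
{"name": "arm_command", "arguments": {"commands": [[[0,0,0],0],[[0,0,0],0],[[0,0,0],0],[[0,0,0],0],[[0,0,0],0],[[0,0,0],0]], "jaw": 1}}

```text
time: 14.82
eef_pos: [0.6191, 0.0544, 0.2069]
tool_rot: [3.135, 0.166, 0.0]
force: [0.6, -4.4, -0.2]
grip_width: 0.0445
grasp_force: 30.0
```

Emit:
{"name": "arm_command", "arguments": {"commands": [[[0.1,0,0],-0.13],[[0.1,0,0],-0.3],[[0.1,0,0],-0.47],[[0.1,0,0],-0.64],[[0.1,0,0],-0.81],[[0.1,0,0],-0.98],[[0.1,0,0],-1.13],[[0.1,0,0],-1.25]]}}

```text
time: 15.82
eef_pos: [0.6217, 0.0516, 0.2069]
tool_rot: [2.439, 1.968, -0.002]
force: [8.9, -13.8, -3.9]
grip_width: 0.0448
grasp_force: 30.0
```

Emit:
{"name": "arm_command", "arguments": {"commands": [[[0,0,0],-0.12],[[0,0,0],-0.24],[[0,0,0],-0.32],[[0,0,0],-0.32]]}}

```text
time: 16.32
eef_pos: [0.6227, 0.0519, 0.2069]
tool_rot: [2.096, 2.327, -0.001]
force: [11.7, -10.9, -4.8]
grip_width: 0.0445
grasp_force: 30.0
```

Emit:
{"name": "arm_command", "arguments": {"commands": [[[0,0,0],0],[[0,0,0],0],[[0,0,0],0],[[0,0,-4],0],[[0,0,-8],0],[[0,0,-8],0]], "jaw": -1}}

```text
time: 17.08
eef_pos: [0.6217, 0.0561, 0.2918]
tool_rot: [2.097, 2.331, 0.009]
force: [-0.1, -0.8, -0.6]
grip_width: 0.0944
grasp_force: 0.0
```

```bash
python3 - <<'E'
from h import *
s=robot.sense(); Rm=R.from_rotvec(s['tool_rot']).as_matrix(); print(s['eef_pos'],np.arctan2(Rm[1,0],Rm[0,0]))
q,e=snap('scene','s7.png');D=cloud('scene',e)
print(cap(q,D,(0,110,50),(10,255,255),(.525,.045,.067)).round(4),tomove((.4806,-.372,.27)))
E
```

```text
[0.62169205 0.05610749 0.29184878] 1.6763539586402914
[5.235e-01 4.580e-02 5.252e-01 4.570e-02 6.680e-02 2.080e+02] [-41.09 -18.44   1.83]
```

Emit:
{"name": "arm_command", "arguments": {"commands": [[[-41,-18.5,0],0.105],[[-41,-18.5,0],0.105],[[-41,-18.5,0],0.105],[[-41,-18.5,0],0.105]]}}

```text
time: 17.62
eef_pos: [0.54, -0.1828, 0.2845]
tool_rot: [-2.219, -2.22, 0.002]
force: [-0.1, -0.6, -0.6]
grip_width: 0.0948
grasp_force: 0.0
```

```bash
python3 - <<'E'
from h import *
s=robot.sense(); Rm=R.from_rotvec(s['tool_rot']).as_matrix(); print(s['eef_pos'],np.arctan2(Rm[1,0],Rm[0,0]))
for n in('top','scene'):
  q,e=snap(n,n+'8.png');D=cloud(n,e)
  print(n,cap(q,D,(0,110,50),(10,255,255),(.4806,-.372,.1),.09).round(4))
print(tomove((.4806,-.372,.27)))
E
```

```text
[ 0.53997002 -0.18276572  0.28449427] 1.5714773152555581
top [ 0.4811 -0.3729  0.4803 -0.3722  0.0989 86.    ]
scene [ 0.  0. nan nan nan  0.]
[-18.65  -5.72   1.47]
  return _methods._mean(a, axis=axis, dtype=dtype,
  ret = um.true_divide(
```

Emit:
{"name": "arm_command", "arguments": {"commands": [[[-6,-2,0],0],[[-12,-4,0],0],[[-18.7,-5.8,3],0],[[-18.7,-5.8,8],0],[[-18.7,-5.8,11],0],[[-18.7,-5.8,11],0],[[-18.7,-5.8,11],0]]}}

```text
time: 18.6
eef_pos: [0.4843, -0.3683, 0.1776]
tool_rot: [2.22, 2.222, 0.0]
force: [-0.5, -0.1, 0.4]
grip_width: 0.0951
grasp_force: 0.0
```

```bash
python3 - <<'E'
from h import *
print(tomove((.4806,-.3725,.0575)))
E
```

```text
[-0.41 -0.38 12.01]
```

Emit:
{"name": "arm_command", "arguments": {"commands": [[[-0.4,-0.4,0],0],[[-0.4,-0.4,5],0],[[-0.4,-0.4,9],0],[[-0.4,-0.4,12],0],[[-0.4,-0.4,12],0]]}}

```text
time: 19.23
eef_pos: [0.4786, -0.3718, 0.0555]
tool_rot: [-2.219, -2.219, 0.0]
force: [0.3, 0.2, 0.6]
grip_width: 0.0952
grasp_force: 0.0
```

Emit:
{"name": "arm_command", "arguments": {"commands": [[[0,0,0],0],[[0,0,0],0],[[0,0,0],0],[[0,0,0],0],[[0,0,0],0],[[0,0,0],0],[[0,0,0],0]], "jaw": 1}}

```text
time: 20.1
eef_pos: [0.4802, -0.373, 0.0574]
tool_rot: [2.22, 2.22, 0.001]
force: [2.0, 0.5, 2.3]
grip_width: 0.0486
grasp_force: 30.0
```

Emit:
{"name": "arm_command", "arguments": {"commands": [[[0,0,-4],0],[[0,0,-9],0],[[0,0,-14],0],[[0,0,-18.3],0],[[5,0.6,-18.3],0.15],[[10,1.2,-18.3],0.3],[[15,1.8,-18.3],0.46],[[20,2.4,-18.3],0.62]]}}

```text
time: 21.1
eef_pos: [0.5027, -0.1711, 0.2386]
tool_rot: [-2.796, -1.429, 0.003]
force: [0.0, -0.3, -1.0]
grip_width: 0.0487
grasp_force: 30.0
```

```bash
python3 - <<'E'
from h import *
s=robot.sense(); Rm=R.from_rotvec(s['tool_rot']).as_matrix(); print(s['eef_pos'],s['grip_width'],s['force'],np.arctan2(Rm[1,0],Rm[0,0]))
print(tomove((.527,.0445,.238)))
E
```

```text
[ 0.50265394 -0.1710957   0.23863624] 0.0486755530529792 [ 0.02557515 -0.26690015 -0.96890843] 0.9450809636428517
[ 18.9  -10.65   0.07]
```

Emit:
{"name": "arm_command", "arguments": {"commands": [[[5,-2.5,0],0.17],[[10,-5,0],0.34],[[15,-8,0],0.51],[[18.9,-10.6,0],0.68],[[18.9,-10.6,0],0.84],[[18.9,-10.6,0],0.84],[[18.9,-10.6,0],0.84]]}}

```text
time: 21.98
eef_pos: [0.5267, 0.0422, 0.2392]
tool_rot: [3.137, 0.176, -0.002]
force: [-0.1, -0.7, -1.3]
grip_width: 0.0485
grasp_force: 30.0
```

```bash
python3 - <<'E'
from h import *
s=robot.sense(); Rm=R.from_rotvec(s['tool_rot']).as_matrix(); print(s['eef_pos'],s['grip_width'],s['force'],np.arctan2(Rm[1,0],Rm[0,0]))
print(tomove((.527,.0445,.142)))
E
```

```text
[0.5267264  0.04217724 0.23919266] 0.048471103823367716 [-0.14583305 -0.74868147 -1.34597325] 0.11228376025078954
[ 0.07 -0.23  9.72]
```

Emit:
{"name": "arm_command", "arguments": {"commands": [[[0,-0.15,4],0],[[0,-0.15,8],0],[[0,-0.15,9.7],0],[[0,-0.15,9.7],0],[[0,-0.15,9.7],0]]}}

```text
time: 22.6
eef_pos: [0.5282, 0.0439, 0.1447]
tool_rot: [3.137, 0.174, 0.005]
force: [-0.2, -0.2, -0.7]
grip_width: 0.0487
grasp_force: 30.0
```

```bash
python3 - <<'E'
from h import *
s=robot.sense(); print(s['eef_pos'],s['force'])
q,e=snap('scene','s9.png')
cv2.imwrite('pics/c7.png',cv2.resize(q[190:270,230:330],None,fx=6,fy=6,interpolation=cv2.INTER_CUBIC)[:,:,::-1])
E
```

```text
[0.52822776 0.04390191 0.14473374] [-0.21263103 -0.20647863 -0.66657364]
```

View pics/c7.png

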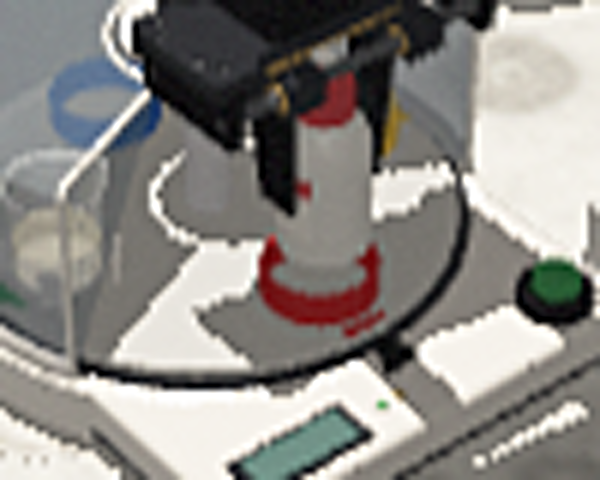

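Seen in the crop, the red bottle (322,265) is centred over the red ring (320,285), so I'll lower it.

Emit:
{"name": "arm_command", "arguments": {"commands": [[[0,-0.05,0.7],0],[[0,-0.05,1.3],0],[[0,-0.05,1.9],0],[[0,-0.05,2.4],0],[[0,-0.05,2.8],0],[[0,-0.05,2.8],0],[[0,-0.05,2.8],0]]}}

```text
time: 23.52
eef_pos: [0.527, 0.0447, 0.115]
tool_rot: [-3.137, -0.174, -0.0]
force: [-0.3, 0.1, -1.0]
grip_width: 0.0483
grasp_force: 30.0
```

Emit:
{"name": "arm_command", "arguments": {"commands": [[[0,0,0.2],0],[[0,0,0.2],0],[[0,0,0.2],0]]}}

```text
time: 23.9
eef_pos: [0.5269, 0.0447, 0.1129]
tool_rot: [-3.137, -0.174, -0.0]
force: [0.8, -0.2, -1.1]
grip_width: 0.0484
grasp_force: 30.0
```

Emit:
{"name": "arm_command", "arguments": {"commands": [[[0,0,0],0],[[0,0,0],0],[[0,0,0],0],[[0,0,-4],0],[[0,0,-10],0],[[0,0,-14],0],[[0,0,-14],0],[[0,0,-14],0]], "jaw": -1}}

```text
time: 24.9
eef_pos: [0.5265, 0.0447, 0.252]
tool_rot: [-3.137, -0.174, 0.002]
force: [0.7, 0.4, -1.0]
grip_width: 0.0953
grasp_force: 0.0
```

```bash
python3 - <<'E'
from h import *
q,e=snap('scene','s10.png');D=cloud('scene',e)
print(cap(q,D,(0,110,50),(10,255,255),(.526,.045,.154)).round(4),cap(q,D,(18,110,60),(34,255,255),(.62,-.04,.154)).round(4),tomove((.6215,.0535,.255)))
E
```

```text
[5.459e-01 5.170e-02 5.185e-01 4.980e-02 1.543e-01 8.600e+01] [0.6262 0.015  0.6262 0.015  0.1705 1.    ] [ 9.58  0.18 -0.42]
```

Emit:
{"name": "arm_command", "arguments": {"commands": [[[4.5,0.1,0],0],[[9.6,0.2,0],0],[[9.6,0.2,0],0],[[9.6,0.2,0],0],[[9.6,0.2,2.5],0],[[9.6,0.2,4.6],0],[[9.6,0.2,4.6],0]]}}

```text
time: 25.82
eef_pos: [0.6203, 0.0532, 0.2041]
tool_rot: [-3.136, -0.174, 0.008]
force: [-0.5, 0.0, 0.0]
grip_width: 0.0956
grasp_force: 0.0
```

Emit:
{"name": "arm_command", "arguments": {"commands": [[[0,0,0],0],[[0,0,0],0],[[0,0,0],0],[[0,0,0],0],[[0,0,0],0],[[0,0,0],0]], "jaw": 1}}

```text
time: 26.58
eef_pos: [0.6224, 0.0547, 0.2068]
tool_rot: [-3.134, -0.174, 0.0]
force: [-0.0, 4.5, 0.1]
grip_width: 0.045
grasp_force: 30.0
```

Emit:
{"name": "arm_command", "arguments": {"commands": [[[0,0,0],-0.13],[[0,0,0],-0.3],[[0,0,0],-0.47],[[0,0,0],-0.64],[[0,0,0],-0.81],[[0,0,0],-0.98],[[0,0,0],-1.13],[[0,0,0],-1.25]]}}

```text
time: 27.58
eef_pos: [0.6225, 0.0547, 0.2068]
tool_rot: [-2.436, -1.98, -0.002]
force: [1.5, 4.3, 0.4]
grip_width: 0.0447
grasp_force: 30.0
```

Emit:
{"name": "arm_command", "arguments": {"commands": [[[0,0,0],-0.12],[[0,0,0],-0.24],[[0,0,0],-0.35],[[0,0,0],-0.35]]}}

```text
time: 28.08
eef_pos: [0.6225, 0.0547, 0.2068]
tool_rot: [-2.058, -2.371, -0.002]
force: [1.7, 4.5, -0.2]
grip_width: 0.0444
grasp_force: 30.0
```

Emit:
{"name": "arm_command", "arguments": {"commands": [[[0,0,0],0],[[0,0,0],0],[[0,0,0],0],[[0,0,-4],0],[[0,0,-8],0],[[-6,0,-8],0],[[-12,0,-8],0],[[-18,0,-8],0]], "jaw": -1}}

```text
time: 29.08
eef_pos: [0.6478, -0.1267, 0.2872]
tool_rot: [2.06, 2.371, 0.0]
force: [0.6, -0.1, -0.3]
grip_width: 0.0952
grasp_force: 0.0
```

Emit:
{"name": "arm_command", "arguments": {"commands": [[[-6,0,0],0],[[-12,0,0],0],[[-18,0,0],0],[[-18,0,0],0]]}}

```text
time: 29.58
eef_pos: [0.6721, -0.3076, 0.2856]
tool_rot: [-2.066, -2.365, 0.002]
force: [0.0, 0.6, -0.9]
grip_width: 0.095
grasp_force: 0.0
```

```bash
python3 - <<'E'
from h import *
s=robot.sense(); Rm=R.from_rotvec(s['tool_rot']).as_matrix(); print(s['eef_pos'],np.arctan2(Rm[1,0],Rm[0,0]))
p,d=snap('top','t11.png'); q,e=snap('scene','s11.png')
a=cv2.resize(p[160:255,215:335],None,fx=5,fy=5,interpolation=cv2.INTER_CUBIC)
cv2.imwrite('pics/c8.png',a[:,:,::-1])
D=cloud('scene',e)
print(cap(q,D,(0,110,50),(10,255,255),(.63,-.04,.154)).round(4))
E
```

```text
[ 0.67205067 -0.30762719  0.28558548] 1.7054183207193425
[0.6265 0.0167 0.6277 0.0169 0.1728 3.    ]
```

View pics/c8.png

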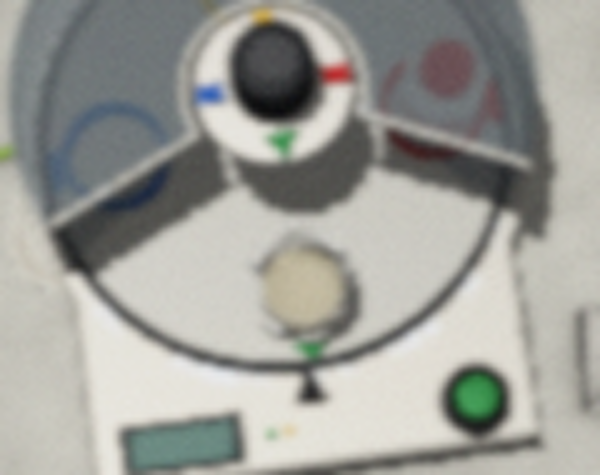

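The crop shows the rotor near home: the green arrow at (312,349), the black pointer at about (310,388), and the red bottle seated at the right. I'll measure the remaining angle with masks.

```bash
python3 - <<'E'
from h import *
ax=np.array([.6222,.0542])
for n,f in(('top','t11.png'),('scene','s11.png')):
    p=cv2.imread('pics/'+f); hsv=cv2.cvtColor(p,cv2.COLOR_BGR2HSV)
    X=proj(n,(.491,.041,.055)); print(n,'exp',np.round(X,1))
    g=cv2.inRange(hsv,(40,70,30),(90,255,255)); k=cv2.inRange(hsv,(0,0,0),(180,255,75))
    for nm,m in(('grn',g),('blk',k)):
        m=m.copy(); c,l,s,ce=cv2.connectedComponentsWithStats(m)
        for i in range(1,c):
            w=ray(n,*ce[i],.056)
            if np.hypot(w[0]-.485,w[1]-.04)<.035: 
                a=np.degrees(np.arctan2(w[1]-ax[1],w[0]-ax[0]))%360; print(nm,s[i],ce[i].round(1),w.round(4),'r',np.hypot(*(w[:2]-ax)).round(4),'ang',a.round(2))
p=cv2.imread('pics/s11.png'); cv2.imwrite('pics/c9.png',cv2.resize(p[215:275,250:340],None,fx=7,fy=7,interpolation=cv2.INTER_CUBIC))
E
```

```text
top exp [275.6 229.3]
grn [275 229   4   3   8] [276.8 229.6] [0.4897 0.0377 0.056 ] r 0.1336 ang 187.1
blk [275 233   2   1   2] [275.5 233. ] [0.4798 0.0416 0.056 ] r 0.1429 ang 185.06
blk [276 237   2   3   6] [276.5 238. ] [0.4651 0.0391 0.056 ] r 0.1579 ang 185.51
scene exp [290.5 243.8]
grn [288 241   6   3   8] [290.8 242.5] [0.4948 0.0376 0.056 ] r 0.1284 ang 187.42
blk [243 223  65  32 175] [281.6 246.7] [0.4936 0.0717 0.056 ] r 0.1298 ang 172.26
```

View pics/c9.png

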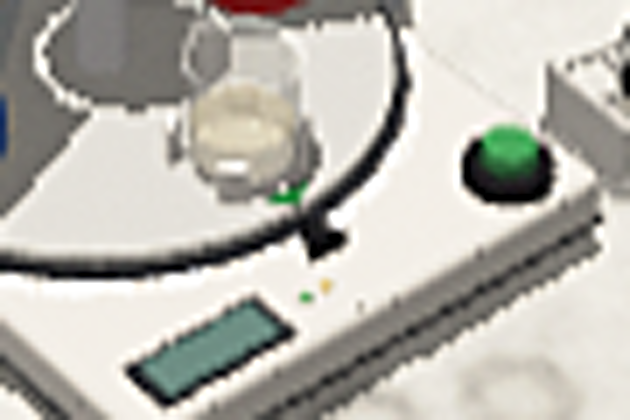

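```bash
python3 - <<'E'
from h import *
ax=np.array([.6222,.0542])
for f,n,u,v in(('tip','scene',250+315/7,215+215/7),('cen','scene',250+322/7,215+238/7),('grn','scene',250+288/7,215+194/7),('cen','top',215+310/5,160+389/5),('tip','top',215+309.5/5,160+376/5),('grn','top',215+312/5,160+350/5)):
  w=ray(n,u,v,.056); print(n,f,w.round(4),(np.degrees(np.arctan2(w[1]-ax[1],w[0]-ax[0]))%360).round(2))
p=cv2.imread('pics/t11.png')
# disc: start button in both
for n,f in(('top','t11.png'),('scene','s11.png')):
    p=cv2.imread('pics/'+f); hsv=cv2.cvtColor(p,cv2.COLOR_BGR2HSV); g=cv2.inRange(hsv,(40,90,30),(90,255,255))
    c,l,s,ce=cv2.connectedComponentsWithStats(g)
    for i in range(1,c):
        w=ray(n,*ce[i],.063)
        if s[i,4]>20 and np.hypot(w[0]-.458,w[1]+.057)<.03: print(n,'start',w.round(4),s[i])
print(tomove((.6222,.0542,.287)))
E
```

```text
scene tip [0.4756 0.035  0.056 ] 187.47
scene cen [0.4617 0.0408 0.056 ] 184.76
scene grn [0.4934 0.0372 0.056 ] 187.54
top cen [0.4656 0.0376 0.056 ] 186.06
top tip [0.4732 0.0377 0.056 ] 186.33
top grn [0.4885 0.0358 0.056 ] 187.82
top start [ 0.4586 -0.057   0.063 ] [305 234  10  11  81]
scene start [ 0.46   -0.0557  0.063 ] [318 233   9   8  53]
[36.14 -0.04 -0.04]
```

Emit:
{"name": "arm_command", "arguments": {"commands": [[[6,0,0],0],[[12,0,0],0],[[18,0,0],0],[[24,0,0],0],[[30,0,0],0],[[36.1,0,0],0],[[36.1,0,0],0],[[36.1,0,0],0]]}}

```text
time: 30.68
eef_pos: [0.6219, 0.0553, 0.2872]
tool_rot: [2.058, 2.373, 0.0]
force: [0.0, -0.4, 0.2]
grip_width: 0.0951
grasp_force: 0.0
```

Emit:
{"name": "arm_command", "arguments": {"commands": [[[0,0,4],0],[[0,0,8],0],[[0,0,8],0],[[0,0,8],0]]}}

```text
time: 31.18
eef_pos: [0.6232, 0.0535, 0.2085]
tool_rot: [2.061, 2.369, 0.002]
force: [0.1, 0.6, 0.8]
grip_width: 0.0953
grasp_force: 0.0
```

Emit:
{"name": "arm_command", "arguments": {"commands": [[[0,0,0],0],[[0,0,0],0],[[0,0,0],0],[[0,0,0],0],[[0,0,0],0],[[0,0,0],0.015],[[0,0,0],0.027],[[0,0,0],0.027]], "jaw": 1}}

```text
time: 32.17
eef_pos: [0.6225, 0.0544, 0.2068]
tool_rot: [2.093, 2.343, 0.001]
force: [2.3, 0.4, -0.1]
grip_width: 0.0447
grasp_force: 30.0
```

Emit:
{"name": "arm_command", "arguments": {"commands": [[[0,0,0],0],[[0,0,0],0],[[0,0,0],0],[[0,0,-4],0],[[0,0,-8],0],[[-6,0,-8],0],[[-12,0,-8],0],[[-18,0,-8],0]], "jaw": -1}}

```text
time: 33.17
eef_pos: [0.6427, -0.1261, 0.2872]
tool_rot: [2.091, 2.344, 0.0]
force: [1.1, 0.4, -1.1]
grip_width: 0.0948
grasp_force: 0.0
```

Emit:
{"name": "arm_command", "arguments": {"commands": [[[-6,0,0],0],[[-12,0,0],0],[[-18,0,0],0],[[-18,0,0],0]]}}

```text
time: 33.67
eef_pos: [0.6623, -0.3076, 0.2857]
tool_rot: [-2.098, -2.337, 0.001]
force: [-0.5, 1.3, -0.2]
grip_width: 0.095
grasp_force: 0.0
```

```bash
python3 - <<'E'
from h import *
ax=np.array([.6222,.0542])
s=robot.sense(); Rm=R.from_rotvec(s['tool_rot']).as_matrix(); print(s['eef_pos'],np.arctan2(Rm[1,0],Rm[0,0]))
p,d=snap('top','t12.png'); q,e=snap('scene','s12.png')
for n,P in(('top',p),('scene',q)):
    hsv=cv2.cvtColor(P,cv2.COLOR_RGB2HSV); g=cv2.inRange(hsv,(40,70,30),(90,255,255))
    c,l,st,ce=cv2.connectedComponentsWithStats(g)
    for i in range(1,c):
        w=ray(n,*ce[i],.056)
        if np.hypot(w[0]-.485,w[1]-.04)<.02: print(n,st[i],w.round(4),(np.degrees(np.arctan2(w[1]-ax[1],w[0]-ax[0]))%360).round(2))
a=cv2.resize(p[160:255,215:335],None,fx=4,fy=4,interpolation=cv2.INTER_CUBIC)
b=cv2.resize(q[150:270,230:330],None,fx=3.16,fy=3.1667,interpolation=cv2.INTER_CUBIC)
cv2.imwrite('pics/c10.png',np.hstack([a,b])[:,:,::-1])
E
```

```text
[ 0.66230365 -0.30755919  0.28567022] 1.6787177307953745
top [275 229   3   3   7] [0.4895 0.0399 0.056 ] 186.15
scene [288 242   5   3   8] [0.4944 0.0402 0.056 ] 186.26
```

View pics/c10.png

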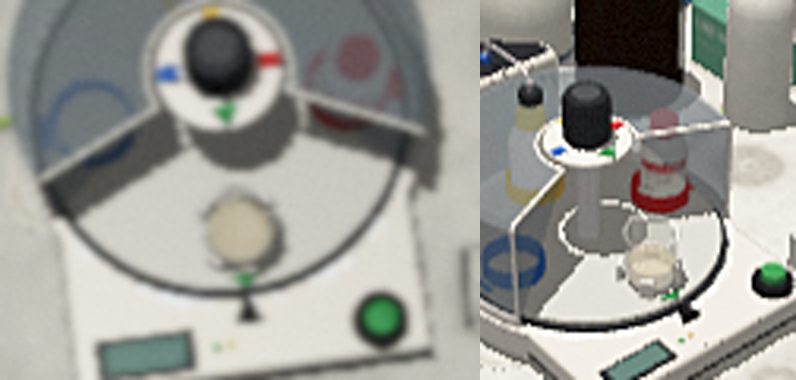

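The crop shows the arrow and pointer agreeing to about 0.1 degree, with both bottles upright in their rings. Next is the start button.

Emit:
{"name": "arm_command", "arguments": {"commands": [[[5,-3.2,0],0.17],[[10,-6.5,0],0.34],[[15,-9.7,0],0.51],[[20,-13,0],0.68],[[25,-16,0],0.85],[[27,-17.5,0],1.02],[[27,-17.5,0],1.19],[[27,-17.5,0],1.36]], "jaw": 1}}

```text
time: 34.78
eef_pos: [0.4579, -0.0529, 0.2873]
tool_rot: [3.101, 0.503, 0.002]
force: [0.3, 0.1, 0.2]
grip_width: 0.0203
grasp_force: 0.0
```

Emit:
{"name": "arm_command", "arguments": {"commands": [[[0,0,0],0.17],[[0,0,5],0.21],[[0,0,10],0.21],[[0,0,15],0.21],[[0,0,16],0.21],[[0,0,16],0.21]]}}

```text
time: 35.52
eef_pos: [0.4588, -0.0542, 0.1276]
tool_rot: [3.136, 0.181, 0.001]
force: [-0.4, -0.1, 0.3]
grip_width: 0.0002
grasp_force: 0.0
```

```bash
python3 - <<'E'
from h import *
print(robot.sense()['eef_pos'],tomove((.459,-.0565,.085)))
E
```

```text
[ 0.45883485 -0.05420097  0.12761297] [-0.01  0.23  4.26]
```

Emit:
{"name": "arm_command", "arguments": {"commands": [[[0,0.2,2],0],[[0,0.2,4],0],[[0,0.2,4.4],0],[[0,0.2,4.7],0],[[0,0.2,4.9],0],[[0,0.2,4.9],0]]}}

```text
time: 36.28
eef_pos: [0.4606, -0.057, 0.083]
tool_rot: [3.136, 0.179, 0.003]
force: [-10.4, 2.4, 21.5]
grip_width: 0.0009
grasp_force: 10.7
```

Emit:
{"name": "arm_command", "arguments": {"commands": [[[0,0,-1],0],[[0,0,-1],0],[[0,0,-1],0]]}}

```text
time: 36.65
eef_pos: [0.4596, -0.057, 0.0884]
tool_rot: [3.136, 0.179, 0.003]
force: [1.9, -0.7, 2.0]
grip_width: 0.0005
grasp_force: 0.9
```

Emit:
{"name": "arm_command", "arguments": {"commands": [[[0,0,0.3],0],[[0,0,0.3],0]]}}

```text
time: 36.9
eef_pos: [0.4595, -0.057, 0.0851]
tool_rot: [3.136, 0.178, 0.002]
force: [1.2, -0.8, 4.3]
grip_width: 0.0009
grasp_force: 1.9
```

Emit:
{"name": "arm_command", "arguments": {"commands": [[[0,0,0.2],0],[[0,0,0.2],0]]}}

```text
time: 37.15
eef_pos: [0.4595, -0.057, 0.0833]
tool_rot: [3.136, 0.179, 0.002]
force: [1.4, -0.8, 4.2]
grip_width: 0.0002
grasp_force: 2.4
```

Emit:
{"name": "arm_command", "arguments": {"commands": [[[0,0,0.2],0],[[0,0,0.2],0]]}}

```text
time: 37.4
eef_pos: [0.4597, -0.057, 0.0831]
tool_rot: [3.136, 0.179, 0.0]
force: [-4.4, -0.0, 16.6]
grip_width: 0.0004
grasp_force: 8.1
```

Emit:
{"name": "arm_command", "arguments": {"commands": [[[0,0,0.2],0],[[0,0,0.2],0]]}}

```text
time: 37.65
eef_pos: [0.4598, -0.057, 0.0829]
tool_rot: [-3.136, -0.179, 0.001]
force: [-10.1, 3.2, 28.0]
grip_width: 0.0005
grasp_force: 13.8
```

```bash
python3 - <<'E'
from h import *
q,e=snap('scene'); a=cv2.resize(q[190:270,270:350],None,fx=7,fy=7,interpolation=cv2.INTER_CUBIC)
cv2.imwrite('pics/c11.png',a[:,:,::-1]); print(robot.sense()['eef_pos'],robot.sense()['force'])
E
```

```text
[ 0.45980419 -0.05705888  0.08287155] [-9.32110969  2.37069555 27.41027896]
```

View pics/c11.png

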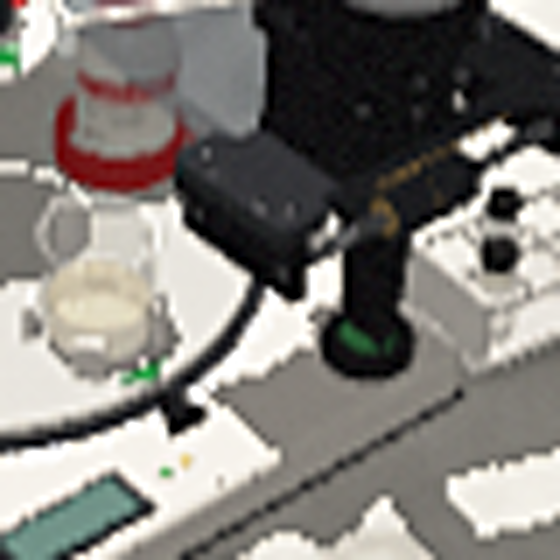

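The crop shows the button pushed down under the closed fingers (365,345): about 6 mm of travel, then a hard stop. The arrow and pointer are unchanged, so I'll retract and check.

Emit:
{"name": "arm_command", "arguments": {"commands": [[[0,0,-2],0],[[0,0,-6],0],[[0,0,-12],0],[[0,0,-18],0],[[-3,10,-18],0],[[-3,15,-18],0],[[-3,20,-18],0],[[-3,20,-18],0]]}}

```text
time: 38.7
eef_pos: [0.4505, -0.2612, 0.257]
tool_rot: [-3.135, -0.172, 0.005]
force: [-0.3, 1.5, -0.7]
grip_width: -0.0
grasp_force: 0.0
```

```bash
python3 - <<'E'
from h import *
ax=np.array([.6222,.0542])
for n in('top','scene'):
    P,d=snap(n); D=cloud(n,d)
    hsv=cv2.cvtColor(P,cv2.COLOR_RGB2HSV); g=cv2.inRange(hsv,(40,70,30),(90,255,255))
    c,l,st,ce=cv2.connectedComponentsWithStats(g)
    for i in range(1,c):
        w=ray(n,*ce[i],.056)
        if np.hypot(w[0]-.485,w[1]-.04)<.02: print(n,w.round(4),(np.degrees(np.arctan2(w[1]-ax[1],w[0]-ax[0]))%360).round(2))
    print('start',cap(P,D,(45,110,40),(85,255,255),(.458,-.057,.066),.03).round(4))
print(robot.sense()['eef_pos'],robot.sense()['force'])
print(robot.job_done())
E
```

```text
top [0.4895 0.0399 0.056 ] 186.15
start [ 4.596e-01 -5.860e-02  4.583e-01 -5.750e-02  6.480e-02  6.900e+01]
scene [0.4944 0.0402 0.056 ] 186.26
start [ 0.4578 -0.0555  0.4568 -0.0544  0.0661 44.    ]
[ 0.45099214 -0.25955309  0.2572163 ] [ 0.57934446  0.22986988 -0.0578193 ]
the job is handed in; nothing more can be done
None
```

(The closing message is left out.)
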